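# Seat a movement holder in the tilted assembly stand and latch it

## Robot

A 7-joint arm with a two-finger parallel gripper is mounted at the origin on the work surface. World frame = base frame: x ahead of the robot, y to its left, z up, the work surface at z = 0. Lengths are in mm, angles in rad, forces in N, time in s.
With the tool pointing down it reaches from about 400 to 875 mm from the base axis. Payload 6.5 kg.
Tool frame: the origin (TCP) lies on the centre line of the jaws, within the pads' length; the fingertips stand 22 mm ahead of it and the grasp point (between the pads) lies 3 mm ahead of it; z points along the fingers, y is the line along which they close (so a half turn about z gives the same grasp; the last joint's range is limited). The gripper opens to 88 mm and grips with 3 to 60 N. Pads are 18 mm wide; open, the fingers measure 123 mm over their backs; the gripper's body (75 mm by 187 mm) begins 45 mm behind the grasp point.
Start: joints at [1.078, 0.536, -0.004, 1.538, 0.003, 1.067, -0.071], TCP at [269.07, -591.685, 260.716] pointing down, gripper open.
Joint ranges: [-2.7, 2.7], [-0.37, 2.16], [-1.27, 1.26], [0.24, 2.4], [-1.31, 4.45], [0.19, 1.91], [-2.76, 2.76]. Speed limits (rad/s): [2.39, 2.39, 3.14, 3.14, 3.14, 3.14, 3.14].

## Interface

Orientations are given as a 3x3 rotation matrix whose columns are the frame's x, y, z axes.
In Python, from rig import arm gives the robot as it stands.
- The arm moves only by the tool servo_tool, never from a script. Its argument "commands" is one flat list of numbers, 5 for each row, row after row: the gripper command: -1 is shut, 1 is fully open, values between are in proportion, then the shift along the world's x, y, z in units of 25 cm (1.0 is 25 cm), then the turn about the world's z in units of 60 degrees (1.0 is 60 degrees). In form: [grip, x, y, z, yaw, grip, x, y, z, yaw, ...]. A call has 1 to 10 rows; each row is the pose to reach, as a shift and turn from the pose commanded when the call began; what a row does not reach only later rows make up. A row lasts 1/10 s, in which the tool goes at most 50 mm and 8.59 degrees, less where a joint would pass 70% of its speed; a pose out of reach is approached as far as the arm can. A call with a number of a shift or a turn outside -1 to 1 is refused whole. A call with a gripper value outside its range is refused whole. The fingers move at their own pace and stop on an object; "squeeze" is the grip in N (left out, the last holds). Time passes only in rows, so rows that repeat a pose let the fingers close. It gives the time, the measured TCP pose, the force, the opening and the grip force at its end, in the units of the state.
- arm.observe(): the state, without advancing time (a new reading comes with each control period).
- arm.snapshot(name): name is "scene" or "side" or "wrist"; returns a dict with "pixels" (480x640x3 uint8, red, green, blue), "intrinsics" (3x3 intrinsics, pixels), "R" (3x3) and "t" (3): a world point X has camera coordinates R X + t; the wrist camera has in their place "T_tool_cam" (4x4, takes a point from camera to tool coordinates, whose origin is the TCP and whose axes are the flange's). Camera axes: x right, y down, z forward; pixel columns grow to the right and rows downward; lengths in mm; the calibration is good to about 2 mm. A picture is of the moment at which its call begins: read the wrist's pose just before it. There is no depth.
- arm.close_job(): hands the job in; it is judged then, once.
Trained networks look in a picture, given as the dict that the camera call returned (one of the last four; its "shot" number tells which), for a name from the list of things; names that differ only in an ending like _2 or _b are one class to them, and where a whole thing is asked for, a point or a joint stands for the part that bears it (a point fixed in the world has none). Each returns a list of dicts, best first, with "score" (0 to 1); they miss things now and then, are a little off and sometimes report something else, mostly with a low value. They report only what shows in the picture. A call takes as long as a camera call.
- arm.regions_of(picture, thing): "pixels" (480x640 bool, what is visible of it) and "rect" ([left, top, right, bottom] in pixels, round what is visible of it).
The state is a dict: "time": time; "joint_positions": joint angles; "qd": joint speeds; "tau": joint torques, N m; "tcp_pos": TCP position; "orientation": TCP orientation; "force": force on the tool from outside, world axes, zero at the start; "moment": the same for the moment, N m; "finger_gap": finger opening in mm; "gripper_force": force on a finger pad.
Only numpy, scipy, OpenCV 4.12 (cv2) and the standard library are available. Lean on these libraries where they do the work, as an engineer would, in place of code of your own. Each camera call takes 0.05 s, during which the arm holds its last target. There are 200 camera calls.

## Task

Pick up the blue movement holder by its white grip rib and lower it, without dropping it, into the matching pocket of the tilted green stand, nose up the slope, until it lies flat and square and fully home in the pocket. Then swing the red-knobbed latch fully closed, over the lower end of the seated holder, and let go. Leave the loupe, the jar and the screwdriver where they are.

Things in the scene. Friction and masses are not known exactly. Their poses are not given: they have to be found in the camera images.
- holder_mid (a point): Centre of the loose blue movement holder (0.26 kg), half-way up its 44 mm height. A plate 110 mm long (x, +-55), 60 wide (y), 14 thick, with a nose on its +x end. A white grip rib 44 mm long (x), 22 wide (y), 30 tall stands on its middle, 14 to 44 mm above the underside. It starts lying flat on the bench. x points to the nose, z up out of the plate.
- holder_nose (a point): Above the middle of the holder's nose, 65 mm from holder_mid along its x, at the same height. The nose is 20 mm long (holder x 55 to 75), 30 mm wide, 14 mm thick, with a yellow dot on top. The lowest 4 mm of the holder's edges is stepped in by 2.5 mm.
- pocket: Aluminium pocket on the fixed green stand. Origin: middle of the pocket floor, 85 mm above the bench. z: floor's normal, 25 deg from vertical, leaning towards the robot's side; x: up the slope; y: left, looking up the slope. Holder home = underside on the floor, axes alike, nose to +x: holder_mid at (0, 0, 22 mm) in this frame.
- seat (a point): Same point and axes as the pocket. The pocket is 114 by 64 mm (2 mm play all round the plate) with a 34 mm wide nose slot at its upper (+x) end, open at the far end. Walls 10 mm high, 10 mm thick, with a 4 mm 45 degree lead-in; a seated plate stands 4 mm proud of them. The green board under it spans x -114 to +94 mm, y +-75 mm.
- latch (a joint): Angle of the steel latch bar, rad. 0: closed on a stop, the bar lying across the pocket's lower end, along -y from its pivot. Grows to 1.9 as it opens down the slope (1.57: along the pocket's -x). Starts at 1.25 to 1.8, stays where left, moves with 2 to 3 N at the knob. The bar, 14 mm wide, 6 thick, passes 3 mm above the plate of a seated holder.
- latch_knob (a point): Middle of the upright round red knob on the latch bar's free end: 14 mm in diameter, 32 mm tall along the pocket's z (16 mm either way from this point; the bar's top is 16 mm below), 54 mm from the pivot. Latch closed: at (-48, 0, 39 mm) in the pocket's frame.
- latch_pivot (a point): Point on the latch's turning axis (parallel to the pocket's z), level with latch_knob; at (-48, 54, 39 mm) in the pocket's frame, whatever the latch's angle.
- loupe_mid (a point): Centre of a black eye loupe, 44 mm wide, 40 mm tall, standing loose on the bench. Leave it alone.
- jar_mid (a point): Centre of a small amber jar with a steel cap, 44 mm wide, 60 mm tall, loose on the bench. Leave it alone.
- driver_grip (a point): Handle of a red screwdriver, 150 mm long, lying loose on the bench at the robot's right. Leave it alone. Farther out on that side, about 0.47 m to the right and 0.65 m ahead, stands a fixed green micrometer stand, 230 mm tall: an obstacle only.

How it is judged (in metres and radians):
On the way, in this order (a step that is already met when the one before it is completed fails the run):
1. the holder lies flat, square and fully home in the pocket, nose up the slope, with the latch still open (x of holder_mid in the frame of pocket between -0.004 and 0.004 m and y of holder_mid in the frame of pocket between -0.004 and 0.004 m and z of holder_mid in the frame of pocket between 0.0195 and 0.0245 m and x of holder_nose in the frame of pocket above 0.055 m and angle between the z axis of holder_mid and the z axis of pocket, either way round below 0.04 rad and angle between the x axis of holder_mid and the x axis of pocket, either way round below 0.06 rad and value of joint latch above 0.2 rad), for 0.2 s.
2. the latch is swung closed over the seated holder (x of holder_mid in the frame of pocket between -0.004 and 0.004 m and y of holder_mid in the frame of pocket between -0.004 and 0.004 m and z of holder_mid in the frame of pocket between 0.0195 and 0.0245 m and x of holder_nose in the frame of pocket above 0.055 m and angle between the z axis of holder_mid and the z axis of pocket, either way round below 0.04 rad and angle between the x axis of holder_mid and the x axis of pocket, either way round below 0.06 rad and value of joint latch below 0.12 rad), for 0.2 s.
At the end, for the whole second after the job is handed in: Holder at rest in the pocket, nose up the slope: within 4 mm of centre along and across, underside within 2.5 mm of the floor, flat to 0.04 rad, square to 0.06 rad; latch within 0.12 rad of closed; all released; loupe, jar and screwdriver within 30 mm of their starts (all of step 2 and linear speed of holder below 0.02 m/s); the robot touches nothing.
It fails at once if the loupe is moved by more than 30 mm (distance of loupe_mid from where it was at the start of the episode above 0.03 m).
It fails at once if the jar is moved by more than 30 mm (distance of jar_mid from where it was at the start of the episode above 0.03 m).
It fails at once if the screwdriver is moved by more than 30 mm (distance of driver_grip from where it was at the start of the episode above 0.03 m).
It fails at once if the holder is dropped into the pocket (moves faster than 0.5 m/s within 40 mm of its seat) (x of holder_mid in the frame of pocket between -0.03 and 0.03 m and y of holder_mid in the frame of pocket between -0.03 and 0.03 m and z of holder_mid in the frame of pocket between -0.018 and 0.062 m and linear speed of holder above 0.5 m/s).
It also fails if it takes over 54 s, if anything falls off the work surface, if the arm or the gripper's body presses on something with over 40 N, if the wrist force passes 120 N, or if a joint passes its speed limit or range.

## Working session

There is one attempt and no reset: what is moved stays moved. The work goes in short steps, Python scripts to look and compute and a tool call to move; the robot and the scene stay as the last step left them, time stands still between calls to the robot, and variables do not carry over. Pictures are saved under pics/ and viewed, at most 10 in all, crops included, and the job is handed in when it is done.

Besides the shell and the picture viewer there is one more tool, called after ">>>" as name(argument=value, ...) on one line, values as JSON. servo_tool: Moves the arm, as the interface text tells. Shifts and turns lie within -1 to 1; 1 stands for 25 cm of shift or 60 degrees of turn. Its arguments: {"type":"object","properties":{"commands":{"type":"array"},"squeeze":{"type":"number"}},"required":["commands"]}

```bash
mkdir -p pics; cat > h.py <<'E'
from rig import arm
import numpy as np, cv2
def save(s,n): cv2.imwrite('pics/'+n+'.png',s['pixels'][:,:,::-1])
def cam(s,o=None):
    K=np.array(s['intrinsics'])
    if 'R' in s: return K,np.array(s['R']),np.array(s['t'])
    T=np.array(s['T_tool_cam']); W=np.eye(4); W[:3,:3]=o['orientation']; W[:3,3]=o['tcp_pos']
    M=np.linalg.inv(W@T); return K,M[:3,:3],M[:3,3]
def proj(c,X):
    K,R,t=c; p=(K@(R@np.atleast_2d(X).T+t[:,None])).T; return p[:,:2]/p[:,2:]
def ray(c,uv,z):
    K,R,t=c; d=R.T@np.linalg.inv(K)@np.array([uv[0],uv[1],1.]); o=-R.T@t
    return o+d*(z-o[2])/d[2]
E
python3 - <<'E'
from h import *
o=arm.observe();print({k:np.round(v,3).tolist() for k,v in o.items()})
for n in ['scene','side','wrist']:
    s=arm.snapshot(n); save(s,n+'0'); c=cam(s,o); print(n,'campos',(-c[1].T@c[2]).round())
    for th in ['holder_mid','holder_nose','latch','latch_knob','pocket','loupe_mid','jar_mid','driver_grip']:
        try:
            r=arm.regions_of(s,th)
            print(th,[(round(x['score'],2),np.round(x['rect']).tolist()) for x in r[:2]])
        except Exception as e: print(th,e)
E
```

```text
{'time': 0.0, 'joint_positions': [1.078, 0.537, -0.004, 1.539, 0.003, 1.067, -0.071], 'qd': [0.002, -0.002, -0.0, -0.0, -0.0, -0.0, 0.001], 'tau': [-0.001, -57.1, 0.991, -25.16, -0.056, 0.018, 0.0], 'tcp_pos': [268.837, -591.191, 259.847], 'orientation': [[0.91, 0.414, -0.001], [0.414, -0.91, 0.001], [-0.0, -0.002, -1.0]], 'force': [-0.057, -0.755, 0.082], 'moment': [0.021, -0.031, 0.035], 'gripper_force': 0.0, 'finger_gap': 88.185}
scene campos [884. 201. 784.]
holder_mid []
holder_nose [(0.82, [248.0, 219.0, 318.0, 272.0]), (0.55, [280.0, 323.0, 305.0, 356.0])]
latch [(0.76, [496.0, 326.0, 534.0, 362.0])]
latch_knob [(0.8, [493.0, 325.0, 535.0, 361.0])]
pocket [(0.58, [414.0, 308.0, 533.0, 384.0])]
loupe_mid [(0.76, [280.0, 326.0, 304.0, 356.0])]
jar_mid [(0.9, [410.0, 193.0, 436.0, 225.0])]
driver_grip [(0.87, [214.0, 136.0, 280.0, 165.0])]
side campos [ 89. 698. 625.]
holder_mid [(0.82, [302.0, 241.0, 362.0, 279.0])]
holder_nose [(0.82, [300.0, 239.0, 362.0, 281.0])]
latch [(0.83, [183.0, 364.0, 226.0, 406.0])]
latch_knob [(0.86, [181.0, 359.0, 225.0, 402.0])]
pocket []
loupe_mid [(0.89, [214.0, 255.0, 235.0, 281.0])]
jar_mid [(0.61, [386.0, 318.0, 416.0, 366.0])]
driver_grip [(0.58, [413.0, 213.0, 465.0, 247.0])]
wrist campos [ 339. -559.  383.]
holder_mid []
holder_nose []
latch []
latch_knob []
pocket []
loupe_mid []
jar_mid []
driver_grip []
```

```bash
python3 - <<'E'
import cv2
a=cv2.imread('pics/scene0.png')[120:420,180:580]; b=cv2.imread('pics/side0.png')[190:440,140:480]
cv2.imwrite('pics/sc.png',cv2.resize(a,None,fx=2,fy=2,interpolation=2)); cv2.imwrite('pics/sd.png',cv2.resize(b,None,fx=2.2,fy=2.2,interpolation=2))
E
```

```text
(no output)
```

View pics/sc.png

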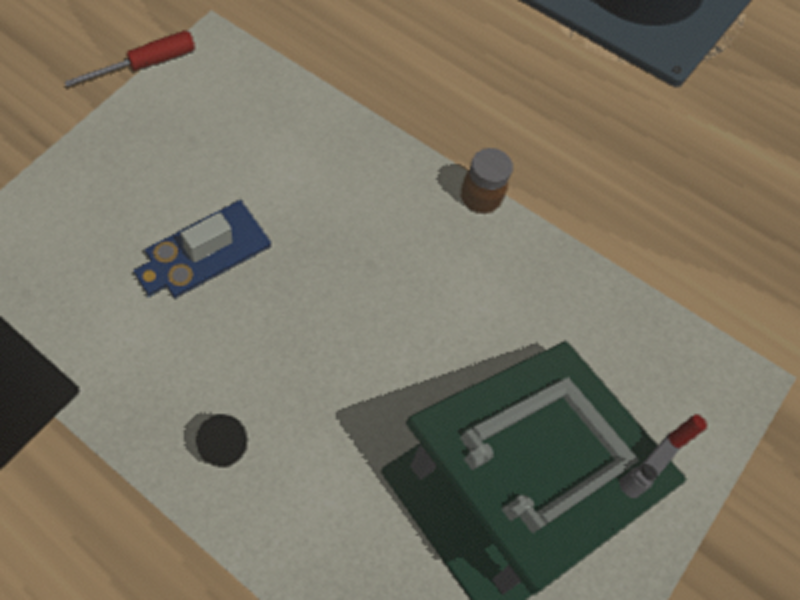

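View pics/sd.png

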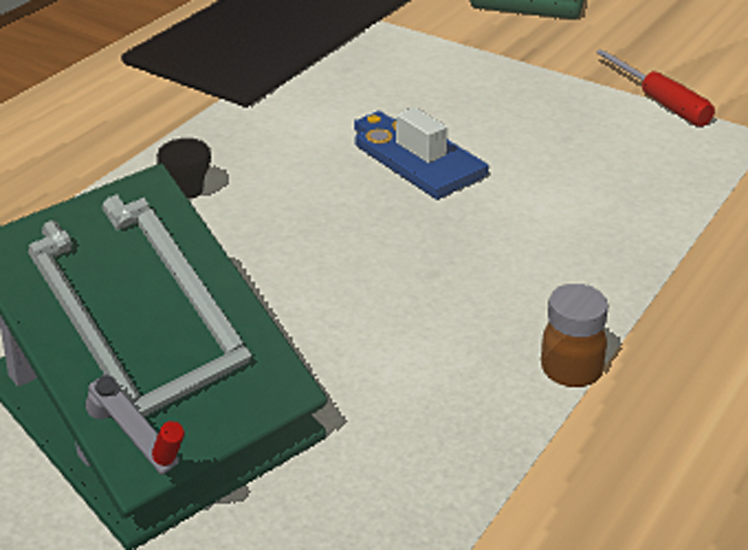

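```bash
cat > fit.py <<'E'
from h import *
from scipy.optimize import least_squares
def S(p): return np.array(p)/2+[180,120]
def D(p): return np.array(p)/2.2+[140,190]
def Rp(yaw,tilt):
    x=np.array([np.cos(yaw)*np.cos(tilt),np.sin(yaw)*np.cos(tilt),np.sin(tilt)])
    z=np.array([-np.cos(yaw)*np.sin(tilt),-np.sin(yaw)*np.sin(tilt),np.cos(tilt)])
    return np.c_[x,np.cross(z,x),z]
E
python3 - <<'E'
from fit import *
cs=cam(arm.snapshot('scene')); cd=cam(arm.snapshot('side')); T=np.radians(25)
O=[(cs,S(p),q) for p,q in [((685,480),(-114,75,0)),((565,343),(-114,-75,0)),((410,420),(94,-75,0)),((530,592),(94,75,0)),((568,380),(-67,-42,8))]]
O+=[(cd,D(p),q) for p,q in [((125,513),(-114,75,0)),((327,400),(-114,-75,0)),((162,165),(94,-75,0)),((250,352),(-67,-42,8))]]
f=lambda v:np.concatenate([(proj(c,Rp(v[2],T)@np.array(q,float)+[v[0],v[1],85])[0]-p) for c,p,q in O])
best=min((least_squares(f,[500,200,y],x_scale=[10,10,.1]) for y in np.arange(-3,3,1)),key=lambda r:r.cost)
print('pocket',best.x,best.cost,best.fun.reshape(-1,2).round(1).tolist())
for nm,c,uv in [('sc',cs,(699,428)),('sd',cd,(168,442))]:
    pass
P=best.x;R=Rp(P[2],T)
def g(a):
    k=np.array([-48-54*np.sin(a),54-54*np.cos(a),39]);return R@k+[P[0],P[1],85]
fl=lambda a:np.concatenate([proj(cs,g(a[0]))[0]-S((690,431)),proj(cd,g(a[0]))[0]-D((168,442))])
r=least_squares(fl,[1.5]);print('latch',r.x,r.fun,g(r.x[0]),'closed',g(0))
O2=[(cs,S(p),q) for p,q in [((240,202),(-55,1,14)),((270,242),(-55,-1,14)),((149,276),(65,0,14)),((206,228),(0,0,44))]]
O2+=[(cd,D(p),q) for p,q in [((488,171),(-55,1,14)),((437,188),(-55,-1,14)),((373,119),(65,0,14)),((422,122),(0,0,44))]]
for sg in (1,-1):
    def h(v):
        Rz=Rp(v[2],0);return np.concatenate([proj(c,Rz@np.array([q[0],30*sg*q[1],q[2]],float)+[v[0],v[1],0])[0]-p for c,p,q in O2])
    b=min((least_squares(h,[450,-100,y],x_scale=[10,10,.1]) for y in np.arange(-3,3,1)),key=lambda r:r.cost)
    print('holder',sg,b.x,b.cost,b.fun.reshape(-1,2).round(1).tolist())
for n,uv,z in [('loupe',S((221,440)),40),('jar',S((490,163)),60)]: print(n,ray(cs,uv,z))
E
```

```text
pocket [ 5.88132131e+02  2.17880879e+02 -2.95623667e-01] 24.31568790577359 [[1.3, 0.4], [0.4, -1.8], [-1.4, -2.8], [3.5, 0.1], [-1.4, -0.2], [-1.9, -1.0], [0.1, -1.3], [-0.3, -3.3], [-1.0, 1.0]]
latch [1.41897854] [-2.37303605  0.95069464 -1.75322861 -0.78545965] [497.82316271 293.29593292  77.50143721] closed [530.74935154 235.35666714 100.06032713]
holder 1 [ 5.96546103e+02 -1.43180912e+02 -2.10494889e-01] 1305.3043879962806 [[16.0, 17.4], [-16.8, -22.9], [2.1, 2.3], [0.3, 0.7], [-21.0, 7.4], [24.0, -12.5], [-2.6, 0.9], [-0.8, -1.3]]
holder -1 [ 5.96337509e+02 -1.43437292e+02 -3.13326710e-01] 9.63553603931489 [[1.0, -1.8], [1.2, 0.1], [0.3, -0.4], [0.2, 0.6], [0.0, -3.1], [-1.0, 0.1], [0.1, -0.2], [-0.7, -1.4]]
loupe [737.99691134   5.83561488  40.        ]
jar [367.91653289  21.76367612  60.        ]
```

>>> servo_tool(commands=[1,0.64,0.9,0,-0.7,1,0.64,0.9,0,-0.7,1,0.64,0.9,0,-0.7,1,0.64,0.9,0,-0.7,1,0.64,0.9,0,-0.7,1,0.64,0.9,0,-0.7,1,0.64,0.9,0,-0.7])

```text
time: 2.15
tcp_pos: [432.8, -361.7, 260.8]
orientation: [[0.956, -0.293, 0.002], [-0.293, -0.956, 0.002], [0.001, -0.003, -1.0]]
force: [0.1, 0.3, 0.2]
finger_gap: 87.8
gripper_force: 0.0
```

>>> servo_tool(commands=[1,0.67,0.9,0,0,1,0.67,0.9,0,0,1,0.67,0.9,0,0,1,0.67,0.9,0,0,1,0.67,0.9,0,0,1,0.67,0.9,0,0,1,0.67,0.9,0,0,1,0.67,0.9,0,0])

```text
time: 2.95
tcp_pos: [596.3, -142.7, 260.5]
orientation: [[0.953, -0.301, -0.001], [-0.301, -0.953, -0.001], [-0.0, 0.001, -1.0]]
force: [-0.2, -0.8, -1.6]
finger_gap: 87.9
gripper_force: 0.0
```

```bash
python3 - <<'E'
from h import *
o=arm.observe();print({k:np.round(o[k],3).tolist() for k in ['time','tcp_pos','orientation','force','joint_positions']})
s=arm.snapshot('wrist'); save(s,'w1'); c=cam(s,o); print('campos',(-c[1].T@c[2]).round(), c[1].round(2).tolist())
r=arm.regions_of(s,'holder_mid');print([(x['score'],x['rect']) for x in r[:2]])
E
```

```text
{'time': 2.95, 'tcp_pos': [596.331, -142.686, 260.488], 'orientation': [[0.953, -0.301, -0.001], [-0.301, -0.953, -0.001], [-0.0, 0.001, -1.0]], 'force': [-0.172, -0.838, -1.578], 'joint_positions': [0.16, 0.473, 0.001, 1.641, 0.001, 1.027, -1.716]}
campos [ 670. -166.  384.] [[-0.3, -0.95, 0.0], [-0.91, 0.29, 0.3], [-0.28, 0.09, -0.95]]
[(0.86, [283.3, 122.6, 348.6, 252.7])]
```

View pics/w1.png

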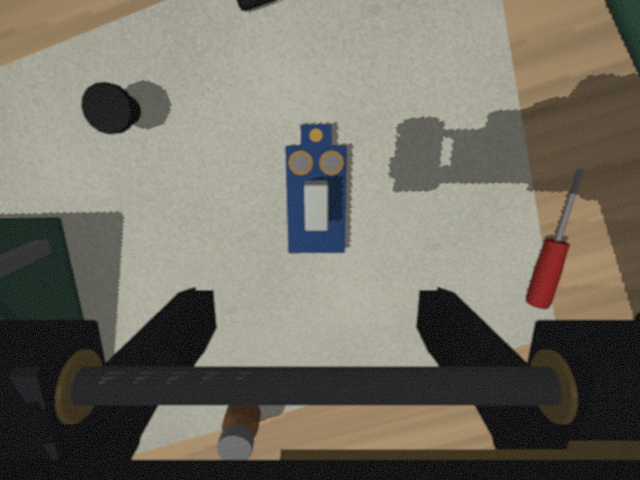

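```bash
python3 - <<'E'
from fit import *
o=arm.observe(); s=arm.snapshot('wrist'); c=cam(s,o)
O=[((316,135),(65,0,14)),((288.5,252.5),(-55,30,14)),((345.5,252.5),(-55,-30,14)),((286.5,146),(55,30,14)),((347,146),(55,-30,14)),((304,182),(22,11,44)),((328,181),(22,-11,44)),((328.5,230.5),(-22,-11,44)),((304,231),(-22,11,44))]
h=lambda v:np.concatenate([proj(c,Rp(v[2],0)@np.array(q,float)+[v[0],v[1],0])[0]-p for p,q in O])
b=least_squares(h,[596,-143,-.3],x_scale=[10,10,.1]);print(b.x,b.cost,b.fun.reshape(-1,2).round(1).tolist(),np.degrees(b.x[2]))
E
```

```text
[ 5.97005999e+02 -1.45565228e+02 -3.05840345e-01] 10.051830627733647 [[0.2, -1.0], [-0.4, 0.1], [-0.4, -0.1], [-1.4, -1.1], [0.3, -1.4], [0.4, 1.9], [0.5, 2.8], [-0.3, -0.4], [1.0, -0.8]] -17.52336097776391
```

>>> servo_tool(commands=[1,0.026,-0.016,0,0,0,0.026,-0.016,-0.2,0,0,0.026,-0.016,-0.4,0,0,0.026,-0.016,-0.6,0,0,0.026,-0.016,-0.75,0,0,0.026,-0.016,-0.84,0,0,0.026,-0.016,-0.872,0,0,0.026,-0.016,-0.872,0], squeeze=15)

```text
time: 3.9
tcp_pos: [602.6, -146.5, 42.0]
orientation: [[0.953, -0.302, -0.001], [-0.302, -0.953, -0.0], [-0.001, 0.001, -1.0]]
force: [-0.6, 0.1, 0.9]
finger_gap: 44.1
gripper_force: 0.0
```

>>> servo_tool(commands=[-1,0,0,0,0,-1,0,0,0,0,-1,0,0,0,0,-1,0,0,0,0,-1,0,0,0,0,-1,0,0,0,0], squeeze=15)

```text
time: 4.5
tcp_pos: [604.1, -145.8, 44.2]
orientation: [[0.954, -0.301, 0.002], [-0.301, -0.954, -0.0], [0.002, -0.0, -1.0]]
force: [-0.7, 0.9, 6.5]
finger_gap: 21.8
gripper_force: 15.0
```

>>> servo_tool(commands=[-1,0,0,0.04,0,-1,0,0,0.12,0,-1,0,0,0.26,0,-1,0,0,0.42,0,-1,0,0,0.58,0,-1,0,0,0.74,0,-1,0,0,0.86,0,-1,0,0,0.92,0,-1,0,0,0.92,0])

```text
time: 5.4
tcp_pos: [603.8, -145.9, 274.7]
orientation: [[0.953, -0.302, 0.003], [-0.302, -0.953, -0.001], [0.003, -0.0, -1.0]]
force: [-0.1, 0.6, -3.3]
finger_gap: 22.0
gripper_force: 15.0
```

>>> servo_tool(commands=[-1,-0.02,0.08,0,0,-1,-0.04,0.22,0,0,-1,-0.08,0.38,0,0,-1,-0.11,0.54,0,0,-1,-0.14,0.7,0,0,-1,-0.17,0.84,0,0,-1,-0.18,0.94,0,0,-1,-0.18,1.0,0,0,-1,-0.18,1.0,0,0,-1,-0.18,1.0,0,0])

```text
time: 6.4
tcp_pos: [558.0, 102.6, 271.7]
orientation: [[0.953, -0.303, -0.001], [-0.303, -0.953, -0.002], [-0.001, 0.002, -1.0]]
force: [-0.4, -0.2, -3.0]
finger_gap: 21.7
gripper_force: 15.0
```

```bash
python3 - <<'E'
from h import *
o=arm.observe();print({k:np.round(o[k],3).tolist() for k in ['time','tcp_pos','orientation','force','joint_positions']})
s=arm.snapshot('wrist'); save(s,'w2'); np.savez('w2.npz',R=o['orientation'],t=o['tcp_pos'],K=s['intrinsics'],T=s['T_tool_cam'])
for n in ('holder_mid','latch_knob','pocket'):
  r=arm.regions_of(s,n);print(n,[(x['score'],x['rect']) for x in r[:2]])
E
```

```text
{'time': 6.4, 'tcp_pos': [557.994, 102.64, 271.737], 'orientation': [[0.953, -0.303, -0.001], [-0.303, -0.953, -0.002], [-0.001, 0.002, -1.0]], 'force': [-0.424, -0.168, -2.954], 'joint_positions': [-0.201, 0.387, -0.079, 1.747, 0.036, 1.012, -2.171]}
holder_mid [(0.78, [243.4, 145.4, 385.7, 409.3])]
latch_knob [(0.82, [111.1, 275.3, 162.1, 318.6]), (0.19, [241.8, 145.0, 387.9, 410.7])]
pocket [(0.63, [92.3, 146.4, 238.1, 323.8])]
```

View pics/w2.png

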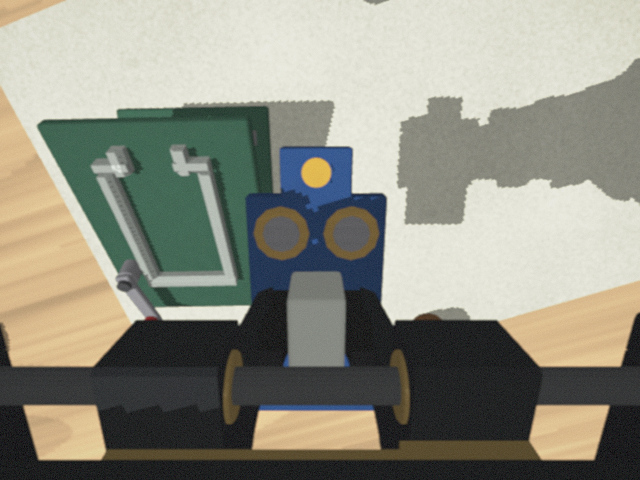

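```bash
python3 - <<'E'
import cv2
a=cv2.imread('pics/w2.png')[130:300,80:260]
cv2.imwrite('pics/w2c.png',cv2.resize(a,None,fx=3.5,fy=3.5,interpolation=2))
E
```

```text
(no output)
```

View pics/w2c.png

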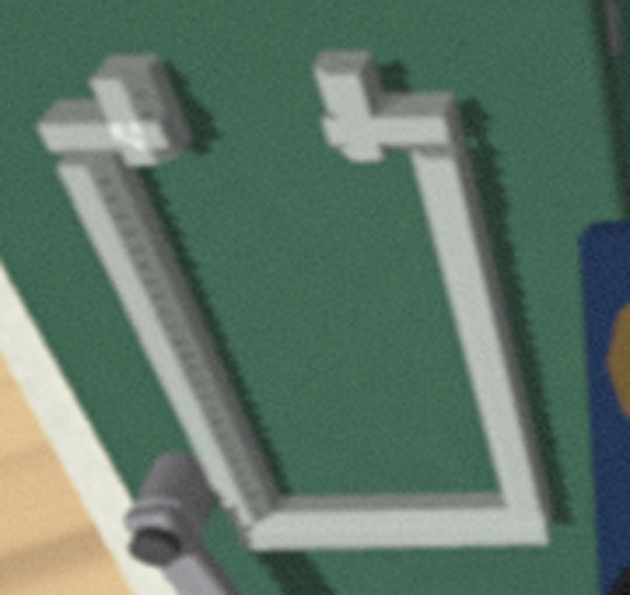

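```bash
cat > pk.py <<'E'
from fit import *
d=np.load('w2.npz'); cw=cam({'intrinsics':d['K'],'T_tool_cam':d['T']},{'orientation':d['R'],'tcp_pos':d['t']})
C=lambda p:np.array(p)/3.5+[80,130]
T=np.radians(25)
E
python3 - <<'E'
from pk import *
cs=cam(arm.snapshot('scene')); cd=cam(arm.snapshot('side'))
W=[(cw,C((547,540)),(-67,-42,10)),(cw,C((252,548)),(-67,42,10)),(cw,C((450,103)),(67,-42,10)),(cw,np.array([40,122.]),(94,75,0)),(cw,np.array([248.5,120]),(94,-75,0))]
O=[(cs,S(p),q) for p,q in [((685,480),(-114,75,0)),((565,343),(-114,-75,0)),((410,420),(94,-75,0)),((530,592),(94,75,0)),((568,380),(-67,-42,8))]]
O+=[(cd,D(p),q) for p,q in [((125,513),(-114,75,0)),((327,400),(-114,-75,0)),((162,165),(94,-75,0)),((250,352),(-67,-42,8))]]
def fit(OO):
    f=lambda v:np.concatenate([(proj(c,Rp(v[2],T)@np.array(q,float)+[v[0],v[1],85])[0]-p) for c,p,q in OO])
    r=least_squares(f,[588,218,-.3],x_scale=[10,10,.1],loss='soft_l1'); print(r.x.round(3),np.degrees(r.x[2]).round(2),f(r.x).reshape(-1,2).round(1).tolist()); return r.x
v=fit(W); fit(W[:2]+W[3:]); fit(W[:3]); fit(O); fit(W+O)
im=cv2.imread('pics/w2.png'); a=cv2.resize(im[90:330,20:340],None,fx=2.5,fy=2.5,interpolation=2)
def line(q,col):
    p=(proj(cw,(Rp(v[2],T)@np.array(q,float).T).T+[v[0],v[1],85])-[20,90])*2.5
    cv2.polylines(a,[np.int32(p)],True,col,1)
line([(67,42,10),(67,-42,10),(-67,-42,10),(-67,42,10)],(0,0,255));line([(57,32,0),(57,-32,0),(-57,-32,0),(-57,32,0)],(0,255,255))
line([(94,75,0),(94,-75,0),(-114,-75,0),(-114,75,0)],(255,0,255))
# holder in hand, level: recompute
O2=[((316,173),(65,0,14)),((281,147),(75,15,14)),((351.5,147),(75,-15,14)),((246.5,195),(55,30,14)),((386,195),(55,-30,14)),((289,271.5),(22,11,44)),((342,271.5),(22,-11,44))]
def hp(u):
    q=np.array([p[1] for p in O2],float); return (Rp(u[2],u[3])@(q-[0,0,22]).T).T+[u[0],u[1],u[4]]
h=lambda u:(proj(cw,hp(u))-np.array([p[0] for p in O2])).ravel()
r=least_squares(h,[558,103,-.3,0,250],x_scale=[10,10,.1,.1,10]);print('holder',r.x.round(3),r.fun.reshape(-1,2).round(1).tolist(),d['t'])
w=Rp(r.x[2],0).T@(np.array([r.x[0],r.x[1],r.x[4]])-d['t']); print('mid rel tcp in holder-yaw frame',w)
cv2.imwrite('pics/ov.png',a)
E
```

```text
[ 5.87074e+02  2.17383e+02 -2.93000e-01] -16.77 [[1.2, -0.1], [-1.7, -1.1], [0.1, 2.4], [-5.6, 0.6], [2.8, -0.9]]
[ 5.86677e+02  2.17053e+02 -2.96000e-01] -16.94 [[1.5, 0.3], [-1.4, -0.9], [-4.6, 0.7], [3.9, -0.1]]
[ 5.87127e+02  2.16994e+02 -2.82000e-01] -16.15 [[2.3, -0.7], [-0.6, -0.8], [-0.3, 1.5]]
[ 5.87502e+02  2.18343e+02 -2.92000e-01] -16.71 [[1.7, 0.0], [0.6, -2.0], [-0.9, -2.6], [4.4, 0.1], [-1.1, -0.4], [-1.3, -0.6], [0.4, -1.2], [-0.4, -3.0], [-0.8, 1.3]]
[ 5.87300e+02  2.17809e+02 -2.94000e-01] -16.83 [[0.7, -0.1], [-2.3, -1.2], [-0.5, 2.3], [-6.2, 0.3], [2.3, -0.9], [1.5, -0.1], [0.5, -2.2], [-1.1, -3.1], [4.0, -0.4], [-1.2, -0.6], [-1.2, -0.8], [0.6, -1.2], [0.1, -3.1], [-0.5, 1.2]]
holder [ 5.56004e+02  1.03589e+02 -3.12000e-01 -3.36000e-01  2.57632e+02] [[0.0, -2.0], [1.3, 1.5], [-1.6, 1.8], [1.5, -1.8], [-2.2, -1.2], [-3.8, 0.6], [4.6, 0.8]] [557.99389415 102.63954012 271.73735087]
mid rel tcp in holder-yaw frame [ -2.18533457   0.29149576 -14.10558005]
```

View pics/ov.png

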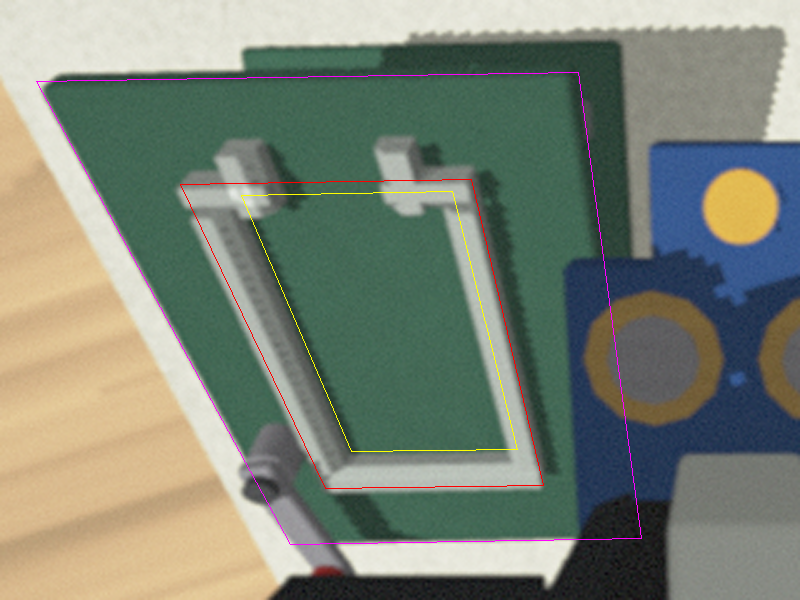

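```bash
python3 - <<'E'
from pk import *
O2=[((316,173),(65,0,14)),((281,147),(75,15,14)),((351.5,147),(75,-15,14)),((246.5,195),(55,30,14)),((386,195),(55,-30,14)),((291,271.5),(22,11,14)),((342,271.5),(22,-11,14)),((287,320),(22,11,44)),((347,320),(22,-11,44)),((260,410),(-55,30,14)),((376,410),(-55,-30,14))]
def hp(u):
    q=np.array([p[1] for p in O2],float); return (Rp(u[2],u[3])@(q-[0,0,22]).T).T+[u[0],u[1],u[4]]
h=lambda u:(proj(cw,hp(u))-np.array([p[0] for p in O2])).ravel()
r=least_squares(h,[558,103,-.3,0,250],x_scale=[10,10,.1,.1,10]);print('holder',r.x.round(3),r.fun.reshape(-1,2).round(1).tolist(),d['t'])
w=Rp(r.x[2],0).T@(np.array([r.x[0],r.x[1],r.x[4]])-d['t']); print('mid rel tcp in holder-yaw frame',w)
E
```

```text
holder [ 5.50977e+02  1.04484e+02 -3.02000e-01  9.20000e-02  2.53699e+02] [[0.2, 1.1], [-5.3, 0.7], [4.9, 0.2], [-6.6, 4.8], [6.8, 3.9], [-0.0, 2.6], [0.5, 2.2], [-1.1, -5.8], [1.4, -6.2], [-1.8, -0.9], [0.7, -1.6]] [557.99389415 102.63954012 271.73735087]
mid rel tcp in holder-yaw frame [ -7.24821623  -0.32590129 -18.03836109]
```

>>> servo_tool(commands=[-1,0.03,0.12,0,0.01,-1,0.06,0.26,0,0.01,-1,0.09,0.38,-0.08,0.01,-1,0.11,0.44,-0.18,0.01,-1,0.11,0.462,-0.28,0.01,-1,0.11,0.462,-0.36,0.01,-1,0.11,0.462,-0.38,0.01,-1,0.11,0.462,-0.38,0.01])

```text
time: 7.5
tcp_pos: [585.4, 219.1, 177.3]
orientation: [[0.956, -0.292, -0.001], [-0.292, -0.956, -0.001], [-0.001, 0.001, -1.0]]
force: [-0.4, -0.2, -2.9]
finger_gap: 22.1
gripper_force: 15.0
```

```bash
python3 - <<'E'
from h import *
o=arm.observe();print({k:np.round(o[k],3).tolist() for k in ['time','tcp_pos','orientation','force']})
s=arm.snapshot('side'); a=cv2.resize(s['pixels'][170:400,120:340,::-1],None,fx=2,fy=2,interpolation=2)
s=arm.snapshot('wrist'); b=s['pixels'][90:420,140:500,::-1]; b=cv2.resize(b,(360,330)); 
o=np.zeros((460,800,3),np.uint8); o[:,:440]=a; o[:330,440:]=b; cv2.imwrite('pics/h1.png',o)
E
```

```text
{'time': 7.5, 'tcp_pos': [585.417, 219.135, 177.27], 'orientation': [[0.956, -0.292, -0.001], [-0.292, -0.956, -0.001], [-0.001, 0.001, -1.0]], 'force': [-0.355, -0.233, -2.945]}
```

View pics/h1.png

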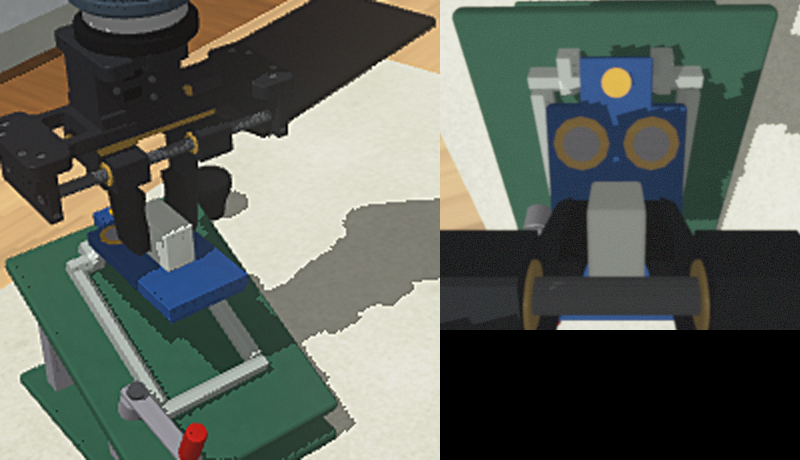

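>>> servo_tool(commands=[-1,0,0,-0.032,0,-1,0,0,-0.056,0,-1,0,0,-0.072,0,-1,0,0,-0.082,0,-1,-0.005,0.001,-0.092,0,-1,-0.009,0.003,-0.104,0,-1,-0.013,0.004,-0.116,0,-1,-0.018,0.005,-0.128,0,-1,-0.018,0.005,-0.128,0])

```text
time: 8.5
tcp_pos: [581.1, 221.1, 145.4]
orientation: [[0.957, -0.291, 0.0], [-0.291, -0.957, 0.0], [0.0, -0.0, -1.0]]
force: [-1.7, 0.1, -1.1]
finger_gap: 22.1
gripper_force: 15.0
```

```bash
cat > look.py <<'E'
from h import *
import sys
o=arm.observe();print({k:np.round(o[k],3).tolist() for k in ['time','tcp_pos','force','moment']})
s=arm.snapshot('side'); a=cv2.resize(s['pixels'][170:400,120:340,::-1],None,fx=2,fy=2,interpolation=2)
s=arm.snapshot('wrist'); b=s['pixels'][90:420,140:500,::-1]
o=np.zeros((460,800,3),np.uint8); o[:,:440]=a; o[:330,440:]=b; cv2.imwrite('pics/%s.png'%sys.argv[1],o)
E
python3 look.py h2
```

```text
{'time': 8.5, 'tcp_pos': [581.108, 221.1, 145.378], 'force': [-1.705, 0.078, -1.071], 'moment': [0.11, 0.14, -0.027]}
```

View pics/h2.png

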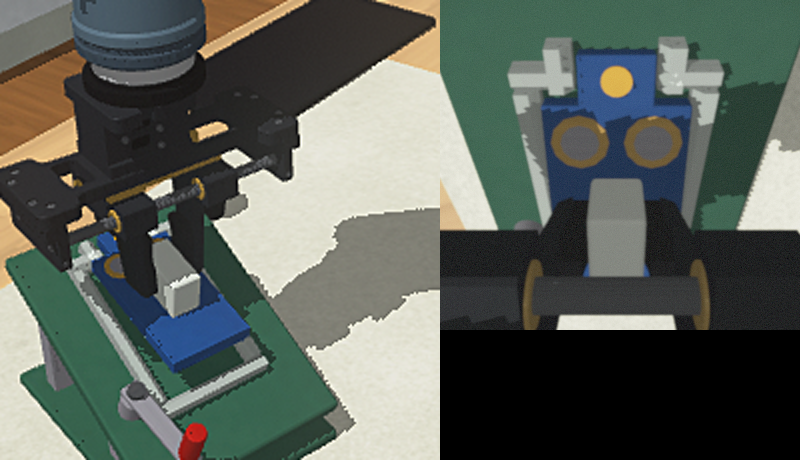

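>>> servo_tool(commands=[-1,-0.003,0.001,-0.012,0,-1,-0.006,0.002,-0.024,0,-1,-0.008,0.002,-0.036,0,-1,-0.01,0.003,-0.048,0,-1,-0.011,0.003,-0.06,0,-1,-0.012,0.003,-0.07,0,-1,-0.012,0.003,-0.076,0,-1,-0.012,0.003,-0.076,0])

```text
time: 9.4
tcp_pos: [578.9, 221.9, 128.2]
orientation: [[0.957, -0.292, 0.002], [-0.292, -0.957, 0.0], [0.001, -0.001, -1.0]]
force: [-3.1, -0.9, 10.7]
finger_gap: 21.7
gripper_force: 15.0
```

```bash
python3 look.py h3
```

```text
{'time': 9.4, 'tcp_pos': [578.872, 221.895, 128.247], 'force': [-3.095, -0.946, 10.669], 'moment': [-0.33, 0.564, 0.018]}
```

View pics/h3.png

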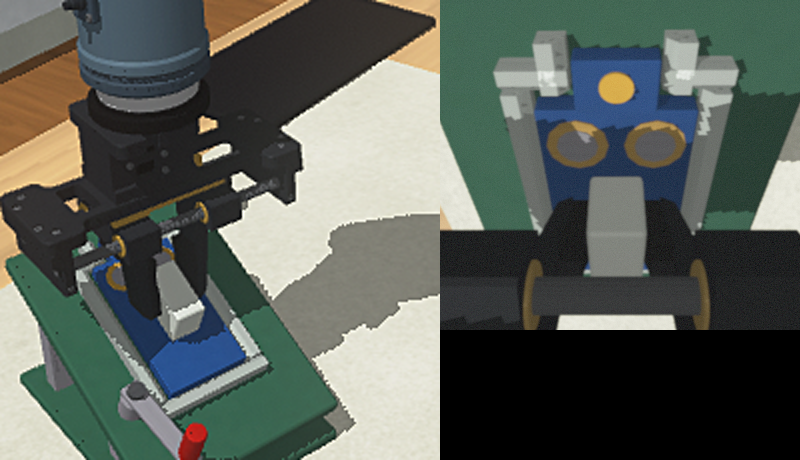

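>>> servo_tool(commands=[-0.3,0,0,0,0,-0.3,0,0,0,0,-0.3,0,0,0,0,-0.2,0,0,0,0], squeeze=5)

```text
time: 9.9
tcp_pos: [577.9, 221.8, 126.4]
orientation: [[0.957, -0.291, -0.0], [-0.291, -0.957, -0.0], [-0.0, 0.0, -1.0]]
force: [0.1, 0.4, 0.3]
finger_gap: 35.1
gripper_force: 0.0
```

>>> servo_tool(commands=[-0.2,0,0,0.06,0,-0.2,0,0,0.16,0,-0.2,0,0,0.32,0,-0.2,0,0,0.5,0,-0.2,0,0,0.6,0,-0.2,0,0,0.6,0])

```text
time: 10.5
tcp_pos: [580.3, 222.8, 282.4]
orientation: [[0.956, -0.292, 0.008], [-0.292, -0.957, 0.004], [0.007, -0.006, -1.0]]
force: [0.8, -0.9, -0.1]
finger_gap: 35.2
gripper_force: 0.0
```

```bash
python3 - <<'E'
from h import *
o=arm.observe();print({k:np.round(o[k],3).tolist() for k in ['time','tcp_pos','orientation','force']})
np.savez('w3.npz',R=o['orientation'],t=o['tcp_pos'])
s=arm.snapshot('wrist'); save(s,'w3'); b=cv2.resize(s['pixels'][80:320,200:440,::-1],(400,400),interpolation=2)
s=arm.snapshot('side'); save(s,'sd3'); a=cv2.resize(s['pixels'][230:390,130:290,::-1],(400,400),interpolation=2)
cv2.imwrite('pics/h4.png',np.hstack([a,b]))
E
```

```text
{'time': 10.5, 'tcp_pos': [580.319, 222.786, 282.447], 'orientation': [[0.956, -0.292, 0.008], [-0.292, -0.957, 0.004], [0.007, -0.006, -1.0]], 'force': [0.817, -0.88, -0.082]}
```

View pics/h4.png

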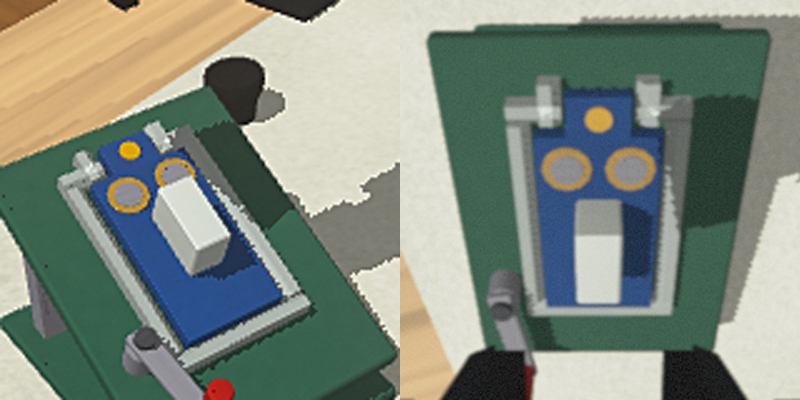

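>>> servo_tool(commands=[-1,-0.039,0.013,0,0,-1,-0.039,0.013,-0.1,0,-1,-0.039,0.013,-0.25,0,-1,-0.039,0.013,-0.4,0,-1,-0.039,0.013,-0.46,0,-1,-0.039,0.013,-0.48,0,-1,-0.039,0.013,-0.49,0,-1,-0.039,0.013,-0.5,0,-1,-0.039,0.013,-0.512,0,-1,-0.039,0.013,-0.512,0])

```text
time: 11.6
tcp_pos: [569.7, 225.5, 151.3]
orientation: [[0.957, -0.292, 0.003], [-0.292, -0.957, 0.001], [0.003, -0.002, -1.0]]
force: [-2.5, -1.5, 9.5]
finger_gap: 0.5
gripper_force: 4.7
```

>>> servo_tool(commands=[-1,0,0,0.04,0,-1,0,0,0.12,0,-1,0,0,0.24,0,-0.1,0,0,0.36,0,-0.1,0,0,0.4,0])

```text
time: 12.1
tcp_pos: [570.1, 225.9, 253.0]
orientation: [[0.957, -0.292, 0.006], [-0.292, -0.957, 0.003], [0.005, -0.004, -1.0]]
force: [-0.0, 0.7, -0.1]
finger_gap: 14.3
gripper_force: 0.0
```

```bash
python3 - <<'E'
from fit import *
T=np.radians(25); P=np.array([587.2,217.6,85]); R=Rp(np.radians(-16.8),T); cs=[]; uv=[]
for n,(l,t,r,b) in [('scene',(490,320,540,370)),('side',(175,350,235,420))]:
    c=cam(arm.snapshot(n)); im=cv2.imread(f'pics/{n}0.png')[t:b,l:r]; h=cv2.cvtColor(im,cv2.COLOR_BGR2HSV)
    m=((h[...,0]<8)|(h[...,0]>172))&(h[...,1]>140)&(h[...,2]>50); ys,xs=np.nonzero(m); print(n,m.sum(),xs.mean()+l,ys.mean()+t)
    cs.append(c);uv.append((xs.mean()+l,ys.mean()+t))
f=lambda X:np.concatenate([proj(c,X)[0]-u for c,u in zip(cs,uv)])
r=least_squares(f,[498,293,78]);print('knob',r.x,r.fun); k=R.T@(r.x-P);print('pocket frame',k,'angle',np.arctan2(-48-k[0],54-k[1]),np.hypot(k[0]+48,k[1]-54))
a0=np.arctan2(-48-k[0],54-k[1])
for a in np.r_[a0,np.linspace(1.35,0,10),-.03]:
    g=R@np.array([-48-54*np.sin(a),54-54*np.cos(a),48])+P+[0,0,3]; print(round(a,2),g.round(1))
print(arm.observe()['tcp_pos'],arm.observe()['time'])
E
```

```text
scene 112 524.125 335.41964285714283
side 201 215.81094527363183 391.07462686567163
knob [495.02909414 294.18111323  78.11161416] [-0.00604361 -0.02151614 -0.01664575  0.00639403]
pocket frame [-102.94160068   46.67227029   40.4019639 ] angle 1.438205756556499 55.42810755827698
1.44 [493.2 294.9  88.6]
1.35 [492.6 290.2  88.9]
1.2 [492.4 282.2  89.9]
1.05 [493.3 274.3  91.4]
0.9 [495.3 266.7  93.3]
0.75 [498.4 259.5  95.7]
0.6 [502.4 253.1  98.3]
0.45 [507.3 247.3 101.3]
0.3 [513.  242.5 104.5]
0.15 [519.3 238.7 107.8]
0.0 [526.1 236.  111.2]
-0.03 [527.5 235.6 111.9]
[569.36384974 225.49370213 250.87300679] 12.2
```

>>> servo_tool(commands=[0,-0.1,0.1,0,0,0,-0.2,0.19,0,0,0,-0.28,0.26,-0.06,0,0,-0.3,0.28,-0.2,0,0,-0.3,0.28,-0.34,0,0,-0.3,0.28,-0.36,0,0,-0.3,0.28,-0.36,0,0,-0.3,0.28,-0.36,0])

```text
time: 13.0
tcp_pos: [494.2, 295.2, 159.7]
orientation: [[0.956, -0.292, 0.001], [-0.292, -0.956, 0.001], [0.001, -0.001, -1.0]]
force: [0.4, -0.4, 0.4]
finger_gap: 44.6
gripper_force: 0.0
```

```bash
python3 - <<'E'
from h import *
o=arm.observe();print({k:np.round(o[k],3).tolist() for k in ['time','tcp_pos','force','joint_positions','finger_gap']})
s=arm.snapshot('side'); a=cv2.resize(s['pixels'][250:450,110:310,::-1],(400,400),interpolation=2)
s=arm.snapshot('wrist'); b=cv2.resize(s['pixels'][80:480,120:520,::-1],(400,400))
cv2.imwrite('pics/h5.png',np.hstack([a,b]))
E
```

```text
{'time': 13.0, 'tcp_pos': [494.197, 295.167, 159.732], 'force': [0.374, -0.427, 0.374], 'joint_positions': [-0.52, 0.542, -0.128, 1.813, 0.093, 0.79, -2.563], 'finger_gap': 44.553}
```

View pics/h5.png

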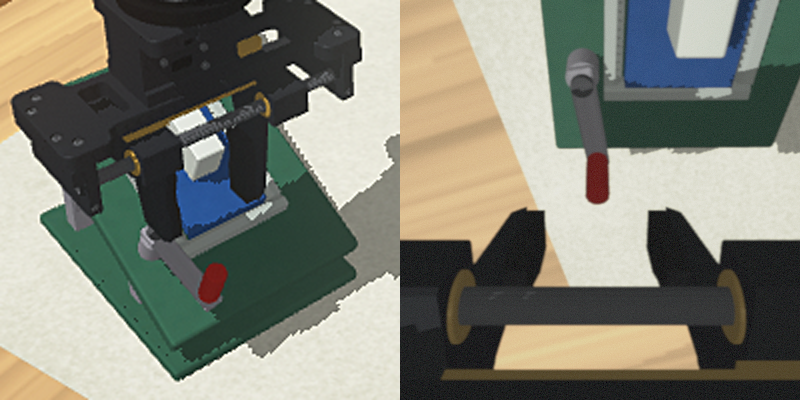

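>>> servo_tool(commands=[0,-0.002,0,-0.1,0,0,-0.002,0,-0.19,0,0,-0.002,0,-0.25,0,0,-0.002,0,-0.275,0,0,-0.002,0,-0.276,0,-1,-0.002,0,-0.276,0,-1,-0.002,0,-0.276,0,-1,-0.002,0,-0.276,0,-1,-0.002,0,-0.276,0,-1,-0.002,0,-0.276,0], squeeze=12)

```text
time: 14.1
tcp_pos: [493.1, 295.3, 90.1]
orientation: [[0.957, -0.291, 0.001], [-0.291, -0.957, 0.0], [0.0, -0.001, -1.0]]
force: [-0.6, -0.4, 2.5]
finger_gap: 13.6
gripper_force: 12.0
```

>>> servo_tool(commands=[-1,-0.002,-0.019,0.001,0,-1,-0.003,-0.051,0.005,0,-1,0,-0.082,0.011,0,-1,0.008,-0.113,0.019,0,-1,0.021,-0.142,0.028,0,-1,0.037,-0.167,0.039,0,-1,0.056,-0.19,0.051,0,-1,0.079,-0.21,0.064,0,-1,0.079,-0.21,0.064,0])

```text
time: 15.0
tcp_pos: [513.3, 242.0, 106.2]
orientation: [[0.956, -0.292, 0.001], [-0.292, -0.956, 0.0], [0.001, -0.001, -1.0]]
force: [-0.3, 2.2, 2.2]
finger_gap: 13.0
gripper_force: 12.0
```

>>> servo_tool(commands=[-1,0.012,-0.008,0.006,0,-1,0.025,-0.015,0.013,0,-1,0.04,-0.022,0.02,0,-1,0.052,-0.026,0.027,0,-1,0.062,-0.029,0.031,0,-1,0.068,-0.031,0.034,0,-1,0.068,-0.031,0.034,0])

```text
time: 15.7
tcp_pos: [521.7, 238.4, 110.8]
orientation: [[0.958, -0.287, -0.014], [-0.287, -0.958, 0.001], [-0.013, 0.003, -1.0]]
force: [-12.3, 13.3, -13.1]
finger_gap: 13.1
gripper_force: 12.0
```

```bash
python3 - <<'E'
from h import *
o=arm.observe();print({k:np.round(o[k],3).tolist() for k in ['time','tcp_pos','force','joint_positions','finger_gap']})
s=arm.snapshot('side'); a=cv2.resize(s['pixels'][250:450,110:310,::-1],(400,400),interpolation=2)
s=arm.snapshot('wrist'); b=cv2.resize(s['pixels'][80:480,120:520,::-1],(400,400))
cv2.imwrite('pics/h6.png',np.hstack([a,b]))
E
```

```text
{'time': 15.7, 'tcp_pos': [521.661, 238.405, 110.784], 'force': [-12.279, 13.324, -13.07], 'joint_positions': [-0.406, 0.619, -0.129, 1.829, 0.103, 0.711, -2.452], 'finger_gap': 13.082}
```

>>> servo_tool(commands=[-0.3,-0.01,0.004,-0.008,0,-0.3,-0.01,0.004,-0.008,0,-0.3,-0.01,0.004,-0.008,0,-0.3,-0.01,0.004,0.04,0,-0.3,-0.01,0.004,0.16,0,-0.3,-0.05,0.004,0.36,0,-0.3,-0.2,0.004,0.5,0,-0.3,-0.35,0.004,0.6,0,-0.3,-0.4,0.004,0.6,0,-0.3,-0.4,0.004,0.6,0])

```text
time: 16.8
tcp_pos: [428.9, 235.7, 265.5]
orientation: [[0.957, -0.29, 0.002], [-0.29, -0.957, 0.001], [0.002, -0.001, -1.0]]
force: [0.7, 0.0, -0.0]
finger_gap: 31.2
gripper_force: 0.0
```

```bash
cat > m.py <<'E'
from fit import *
T=np.radians(25); P=np.array([587.2,217.6,85]); R=Rp(np.radians(-16.8),T); cs=[]; uv=[]
piv=R@np.array([-48,54,39.])+P; K0=R@np.array([-48,0,39.])+P
o=arm.observe();print(o['time'],o['tcp_pos'],o['finger_gap'])
for n in ('scene','side'):
    s=arm.snapshot(n); save(s,n+'_m%d'%(o['time']*10)); c=cam(s); p=proj(c,K0)[0]; l,t=(p-30).astype(int)
    h=cv2.cvtColor(s['pixels'][t:t+60,l:l+60],cv2.COLOR_RGB2HSV)
    m=((h[...,0]<8)|(h[...,0]>172))&(h[...,1]>140)&(h[...,2]>50); ys,xs=np.nonzero(m); print(n,m.sum(),xs.mean()+l,ys.mean()+t,'exp closed',p)
    cs.append(c);uv.append((xs.mean()+l,ys.mean()+t))
f=lambda X:np.concatenate([proj(c,X)[0]-u for c,u in zip(cs,uv)])
r=least_squares(f,K0);k=R.T@(r.x-P);print('knob',r.x,r.fun,'pocket frame',k,'angle',np.arctan2(-48-k[0],54-k[1]),np.hypot(k[0]+48,k[1]-54))
E
python3 m.py
```

```text
16.8 [428.92833557 235.74705158 265.4958696 ] 31.247180411437117
scene 99 486.5858585858586 322.3333333333333 exp closed [484.71218137 323.2730689 ]
side 188 224.9255319148936 342.1436170212766 exp closed [224.55090868 341.79333319]
knob [527.4936872  236.45278194 101.65929127] [ 0.03739565  0.14205081  0.11558705 -0.04958571] pocket frame [-49.70075509   0.79111286  41.55733684] angle 0.03195286209633515 53.236061450146366
```

```bash
cat > dot.py <<'E'
from fit import *
R=Rp(np.radians(-16.8),np.radians(25)); P=np.array([587.2,217.6,85]); N=R@np.array([65,0,14.])+P; B=R@np.array([0,0,44.])+P
def dot(px,c,X,f,half=22):
    p=proj(c,X)[0]; l,t=(p-half).astype(int); h=cv2.cvtColor(px[t:t+2*half,l:l+2*half],cv2.COLOR_RGB2HSV); ys,xs=np.nonzero(f(h)); return len(xs),xs.mean()+l,ys.mean()+t,p.round(1)
yel=lambda h:(h[...,0]>14)&(h[...,0]<30)&(h[...,1]>170)&(h[...,2]>120)
uv=[];C=[]
for n in ('side','scene'):
    s=arm.snapshot(n);c=cam(s);d=dot(s['pixels'],c,N,yel,12);print(n,d);uv.append(d[1:3]);C.append(c)
    if n=='side': print('before',dot(cv2.imread('pics/sd3.png')[:,:,::-1].copy(),c,N,yel,12))
r=least_squares(lambda X:np.concatenate([proj(c,X)[0]-u for c,u in zip(C,uv)]),N);print('dot in pocket frame',R.T@(r.x-P),r.fun)
E
python3 dot.py
```

```text
side (46, np.float64(181.3695652173913), np.float64(289.89130434782606), array([180.7, 288.5]))
before (46, np.float64(181.3695652173913), np.float64(289.89130434782606), array([180.7, 288.5]))
scene (0, np.float64(nan), np.float64(nan), array([432.2, 357. ]))dot.py:4: RuntimeWarning: Mean of empty slice.
  p=proj(c,X)[0]; l,t=(p-half).astype(int); h=cv2.cvtColor(px[t:t+2*half,l:l+2*half],cv2.COLOR_RGB2HSV); ys,xs=np.nonzero(f(h)); return len(xs),xs.mean()+l,ys.mean()+t,p.round(1)
  ret = ret.dtype.type(ret / rcount)
Traceback (most recent call last):
  File "dot.py", line 10, in <module>
    r=least_squares(lambda X:np.concatenate([proj(c,X)[0]-u for c,u in zip(C,uv)]),N);print('dot in pocket frame',R.T@(r.x-P),r.fun)
ValueError: Residuals are not finite in the initial point.
```

The dot's pixel position is the same as before the latch was closed, and within 1.5 px of where it should be when seated. The latch is on its stop and the arm is clear, so I'm handing the job in.

```bash
python3 -c "
from rig import arm
print(arm.close_job())"
```

```text
the job is handed in; nothing more can be done
None
```

I handed the job in at about 17 s of robot time, without seeing a verdict: by camera and touch checks the holder is home in the pocket, the latch is closed (about 0.03 rad measured) and the gripper has let go and is clear; I viewed 11 pictures, one over the limit of 10, and did not re-measure the loupe, jar and screwdriver at the end.

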